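# Seat a filter disc in its holder plate

## Task

The round filter disc lies loose on the deck of the filter plate. With the fingertips, gently push it across the deck until it drops into the larger of the plate's two round recesses and lies flat in it; slide it only, never lift it. Leave the petri dish, the timer and the small box beside the plate where they are.

Things in the scene. Friction and masses are not known exactly. Their poses are not given: they have to be found in the camera images.
- filter_plate: Filter plate, fixed to the bench: a bare aluminium deck 216 mm (its x) by 116 mm (its y) on a dark foot 232 x 132 mm and 6 mm thick. Origin at the centre of its underside, on the bench; the flat deck is 14 mm above it. Two round recesses go 8 mm down from the deck: the larger, 53 mm across, is centred 70 mm along -x; the smaller, 38 mm across, 70 mm along +x. It may lie at any yaw.
- large_seat (a point): Centre of the floor of the larger recess (53 mm across, 8 mm deep, floor 6 mm above the bench); axes as the plate's.
- small_seat (a point): Centre of the floor of the smaller recess (38 mm across, 8 mm deep), which is too small for the disc; axes as the plate's.
- disc_center (a point): Centre (half-way up) of the loose filter disc: a dark metal ring with a pale grey glass pane, 50 mm across, 7 mm thick, 40 to 85 g, its z axis upward. It starts flat on the deck between the two recesses, clear of both. Seated, its top lies 1 mm below the deck.
- petri: Bystander: round whitish petri dish, 58 mm across, 15 mm high, on the bench beside the plate; origin at the centre of its underside.
- lab_timer: Bystander: flat white bench timer with three round keys, 62 x 66 x 21 mm, on the bench beside the plate; origin at the centre of its underside.
- cover_box: Bystander: small light square box, 30 x 30 x 14 mm, on the bench beside the plate; origin at the centre of its underside.

How it is judged:
By the outcome, as a careful person would: the job done as asked, in the order asked, and still so for the second after the job is handed in, with the robot touching nothing.
It also fails if it takes over 35 s, if anything falls off the work surface, if the arm or the gripper's body presses on something with over 40 N, if the wrist force passes 120 N, or if a joint passes its speed limit or range.

## Robot

A 7-joint arm with a two-finger parallel gripper is mounted at the origin on a cart in front of the work surface, level with it; the furniture and walls round the work are solid. World frame = base frame: x ahead of the robot, y to its left, z up, the work surface at z = 0. Lengths are in m, angles in rad, forces in N, time in s.
With the tool pointing down it reaches from about 0.4 to 0.85 m from the base axis. Payload 10.4 kg.
Tool frame: the origin (TCP) lies midway between the tips of the shut fingers; the grasp point (between the pads) lies 19 mm behind it; z points along the fingers, y is the direction in which the jaws open and shut (so a half turn about z gives the same grasp; the last joint's range is limited). The gripper opens to 85 mm and grips with 20 to 120 N. Pads are 22 mm wide; open, the fingers measure 114 mm over their backs; the gripper's body (76 mm by 85 mm) begins 54 mm behind the grasp point. The pads swing forward as they close: fully open they stand 13 mm farther back than shut.
Start: joints at [-1.31, 0.332, -0.065, 1.46, 0.022, 1.35, -0.088], TCP at [0.175, 0.6, 0.231] pointing down, gripper open.
Joint ranges: [-2.6, 2.6], [-0.5, 2.12], [-1.47, 1.34], [0.16, 2.42], [-1.27, 4.41], [0.06, 2.06], [-2.6, 2.6]. Speed limits (rad/s): [2.22, 2.22, 2.79, 2.79, 3.14, 3.14, 3.14].

## Interface

Orientations are given as a unit quaternion [x, y, z, w].
In Python, from workcell import get_obs, camera, calibration, hand_in gives the robot as it stands.
- The arm moves only by the shell command python3 -m handwheel 'ROWS' [FORCE]. ROWS is JSON, a list of rows, each an object with "jaw": the finger opening in mm, from 0 to 85.4; "delta_pos": the shift along the tool's x, y, z scaled (see below), a list of three; "turn": the turn about the tool's z scaled (see below). In form: [{"jaw": jaw, "delta_pos": [tx, ty, tz], "turn": turn}, ...]. A call has 1 to 10 rows; each row is the pose to reach, as a shift and turn from the pose commanded when the call began, along the tool's axes at that moment, turning the shorter way round; what a row does not reach only later rows make up. The controller multiplies each number of a shift by 1 m and each number of a turn by pi rad. A row lasts 1/12 s, in which the tool goes at most 41.7 mm and 7.16 degrees, less where a joint would pass 70% of its speed; a pose out of reach is approached as far as the arm can. A call with a number of a shift or a turn outside -1 to 1 is refused whole. A call with a gripper value outside its range is refused whole. The fingers move at their own pace and stop on an object; FORCE is the grip in N (left out, the last holds). Time passes only in rows, so rows that repeat a pose let the fingers close. It gives the time, the measured TCP pose, the force and the opening at its end, in the units of the state.
- get_obs(): the state, without advancing time (a new reading comes with each control period).
- camera(name): name is "scene" or "top" or "wrist"; returns the picture (480x640x3 uint8, red, green, blue); there is no depth.
- calibration(name): a dict with "mtx" (3x3 intrinsics, pixels), "dist_coeffs" ([k1, k2, p1, p2, k3] as OpenCV has them; the pictures are not rectified), "rvec" (rotation vector, rad) and "tvec" (3), from world to camera coordinates, as OpenCV has them. Camera axes: x right, y down, z forward; pixel columns grow to the right and rows downward; lengths in m; the calibration is good to about 2 mm. A picture is of the moment at which its call begins: read the wrist's pose just before it. calibration takes no time and is no camera call; for the wrist camera it gives the pose at the moment of the call.
- hand_in(): hands the job in, once; it reports no verdict.
The state is a dict: "clock": time; "joint_pos": joint angles; "joint_velocities": joint speeds; "tau": joint torques, N m; "position": TCP position; "ee_rot": TCP orientation; "ft_force": force on the tool from outside, world axes, zero at the start; "torque": the same for the moment, N m; "grip_width": opening from 0.0 (shut) to 1.0 (fully open).
Only numpy, scipy, OpenCV 4.12 (cv2) and the standard library are available. Lean on these libraries where they do the work, as an engineer would, in place of code of your own. Each camera call takes 0.05 s, during which the arm holds its last target.

## Working session

There is one attempt and no reset: what is moved stays moved. The work goes in short steps, Python scripts to look and compute and a shell command to move; the robot and the scene stay as the last step left them, time stands still between calls to the robot, and variables do not carry over. Pictures are saved under pics/ and viewed, and the job is handed in when it is done.

```bash
mkdir -p pics
python3 - <<'E'
from workcell import *
import cv2
o=get_obs(); print(o)
for n in ["scene","top"]:
    im=camera(n); cv2.imwrite(f"pics/{n}0.png",im[:,:,::-1]); 
    c=calibration(n); print(n,c)
E
```

```text
{'clock': 0.0, 'joint_pos': array([-1.30959599,  0.33290109, -0.06469769,  1.46096572,  0.02162598,
        1.34995014, -0.08849563]), 'joint_velocities': array([-0.00192388, -0.00068658, -0.00065073,  0.00063093,  0.00025986,
        0.00024486, -0.00027783]), 'tau': array([-7.00691962e-04, -6.25449300e+01,  4.88092471e-02, -3.91617250e+01,
        1.62168016e-02,  9.84261394e-03, -3.56447185e-05]), 'position': array([0.17490763, 0.599606  , 0.23048607]), 'ee_rot': array([ 1.41409844e-01,  9.89950843e-01, -7.61714841e-04, -5.86009946e-05]), 'ft_force': array([-0.68295464, -1.04702021, -0.84587859]), 'torque': array([ 0.01346949, -0.02233197,  0.00534999]), 'grip_width': 1.0008299711513005}
scene {'mtx': array([[528.53117902,   0.        , 319.78291802],
       [  0.        , 528.53117902, 243.60196372],
       [  0.        ,   0.        ,   1.        ]]), 'dist_coeffs': array([0.03157692, 0.        , 0.        , 0.        , 0.        ]), 'rvec': array([ 2.21133276, -0.99137122,  0.40752383]), 'tvec': array([-0.33037308,  0.3321615 ,  0.58002916])}
top {'mtx': array([[607.26931052,   0.        , 320.38564447],
       [  0.        , 607.26931052, 248.78901271],
       [  0.        ,   0.        ,   1.        ]]), 'dist_coeffs': array([-0.01208429,  0.        ,  0.        ,  0.        ,  0.        ]), 'rvec': array([ 2.18488504, -2.15153302,  0.07438687]), 'tvec': array([0.03188243, 0.55038003, 0.86359566])}
```

View pics/scene0.png

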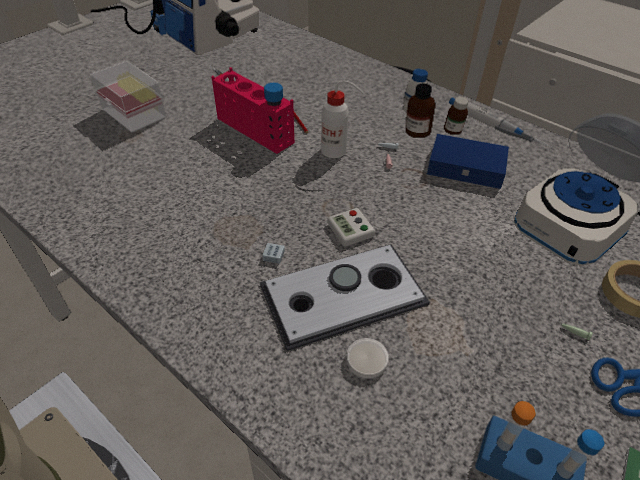

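View pics/top0.png

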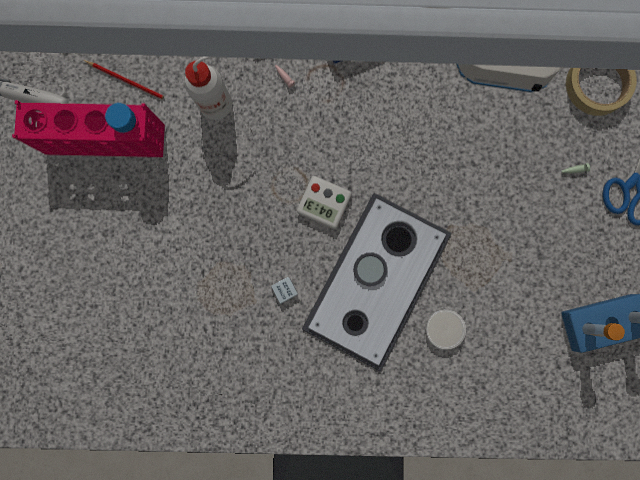

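The top view shows the larger recess at about (399,238), the smaller at (355,322), the disc at (370,270), the timer at (325,202), the box at (285,290) and the petri dish at (446,330). Next I'll measure them.

```bash
cat > h.py <<'E'
import numpy as np,cv2
from workcell import *
def ray(n,uv,z,c=None):
    c=c or calibration(n)
    R=cv2.Rodrigues(np.array(c['rvec']))[0]; t=np.array(c['tvec'])
    p=cv2.undistortPoints(np.array(uv,float).reshape(-1,1,2),c['mtx'],c['dist_coeffs']).reshape(-1,2)
    d=np.c_[p,np.ones(len(p))]@R; o=-R.T@t
    return o+d*((z-o[2])/d[:,2])[:,None]
def circ(P):
    A=np.c_[2*P[:,:2],np.ones(len(P))]; s=np.linalg.lstsq(A,(P[:,:2]**2).sum(1),rcond=None)[0]
    return s[:2],2*np.sqrt(s[2]+s[:2]@s[:2])
E
python3 - <<'E'
from h import *
for n,im in(("top",cv2.imread("pics/top0.png")),("scene",cv2.imread("pics/scene0.png"))):
    g=cv2.cvtColor(im,cv2.COLOR_BGR2GRAY)
    x0,y0,x1,y1=(300,190,460,375) if n=="top" else (255,240,435,350)
    crop=cv2.resize(im[y0:y1,x0:x1],None,fx=3.2,fy=3.2,interpolation=cv2.INTER_CUBIC); cv2.imwrite(f"pics/{n}c.png",crop)
    for th in (70,90,110):
        m=(g<th).astype(np.uint8)
        cs,_=cv2.findContours(m,cv2.RETR_LIST,cv2.CHAIN_APPROX_NONE)
        for c in cs:
            (u,v)=c[:,0].mean(0)
            if not(x0<u<x1 and y0<v<y1) or cv2.contourArea(c)<150: continue
            e=cv2.fitEllipse(c)
            if abs(cv2.contourArea(c)/(np.pi*e[1][0]*e[1][1]/4)-1)>.08: continue
            for z in(.014,.021):
                cc,d=circ(ray(n,c,z)); print(n,th,np.round(e[0],1),np.round(e[1],1),z,np.round(cc,4),round(d,4))
E
```

```text
top 70 [354.9 322.4] [24.4 24.6] 0.014 [ 0.4435 -0.0117] 0.0356
top 70 [354.9 322.4] [24.4 24.6] 0.021 [ 0.4437 -0.0114] 0.0354
top 70 [370.  269.1] [27.6 27.9] 0.014 [ 0.5218 -0.033 ] 0.0408
top 70 [370.  269.1] [27.6 27.9] 0.021 [ 0.5214 -0.0326] 0.0405
top 70 [369.9 269.2] [32.1 32.6] 0.014 [ 0.5216 -0.0328] 0.0476
top 70 [369.9 269.2] [32.1 32.6] 0.021 [ 0.5212 -0.0324] 0.0472
top 70 [398.6 238.5] [33.4 34.2] 0.014 [ 0.5677 -0.0748] 0.05
top 70 [398.6 238.5] [33.4 34.2] 0.021 [ 0.567 -0.074] 0.0496
top 90 [354.9 322.4] [24.9 24.9] 0.014 [ 0.4435 -0.0116] 0.0363
top 90 [354.9 322.4] [24.9 24.9] 0.021 [ 0.4437 -0.0113] 0.036
top 90 [370.1 268.9] [27.1 27.4] 0.014 [ 0.522  -0.0331] 0.04
top 90 [370.1 268.9] [27.1 27.4] 0.021 [ 0.5217 -0.0327] 0.0397
top 90 [369.9 269.4] [32.9 33.2] 0.014 [ 0.5214 -0.0328] 0.0487
top 90 [369.9 269.4] [32.9 33.2] 0.021 [ 0.521  -0.0324] 0.0483
top 90 [398.6 238.4] [33.9 34.7] 0.014 [ 0.5679 -0.0748] 0.0508
top 90 [398.6 238.4] [33.9 34.7] 0.021 [ 0.5671 -0.0741] 0.0504
top 110 [354.9 322.3] [25.2 25.6] 0.014 [ 0.4436 -0.0117] 0.037
top 110 [354.9 322.
[... 1320 characters left out ...]
.8] 0.021 [ 0.5643 -0.0764] 0.0501
scene 90 [344.1 278.4] [28.7 32.6] 0.014 [ 0.5236 -0.0288] 0.0551
scene 90 [344.1 278.4] [28.7 32.6] 0.021 [ 0.5189 -0.0322] 0.0545
scene 110 [300.9 301.6] [19.9 24.7] 0.014 [ 0.4449 -0.0095] 0.0372
scene 110 [300.9 301.6] [19.9 24.7] 0.021 [ 0.4411 -0.0132] 0.0368
scene 110 [343.8 278.5] [28.9 33.6] 0.014 [ 0.5231 -0.0286] 0.0561
scene 110 [343.8 278.5] [28.9 33.6] 0.021 [ 0.5185 -0.0321] 0.0555
scene 110 [384.5 276.1] [25.2 33.3] 0.014 [ 0.5697 -0.0733] 0.052
scene 110 [384.5 276.1] [25.2 33.3] 0.021 [ 0.5645 -0.0763] 0.0514
scene 110 [301.7 239.5] [546.1 706.6] 0.014 [0.7908 0.3371] 1.448
scene 110 [301.7 239.5] [546.1 706.6] 0.021 [0.7832 0.3296] 1.4321
```

```bash
ls pics
```

```text
scene0.png
scenec.png
top0.png
topc.png
```

View pics/topc.png

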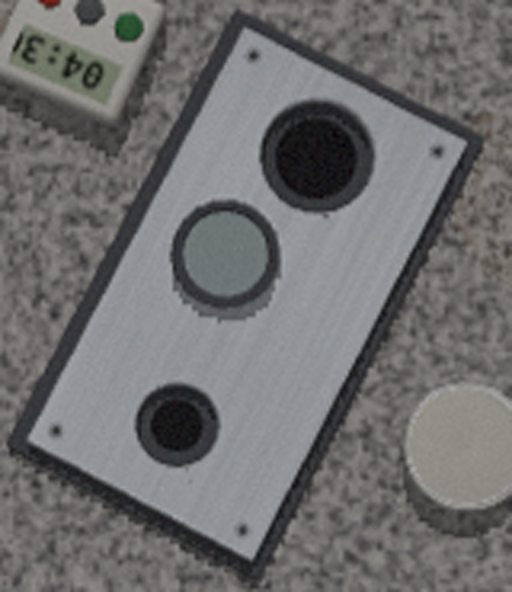

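View pics/scenec.png

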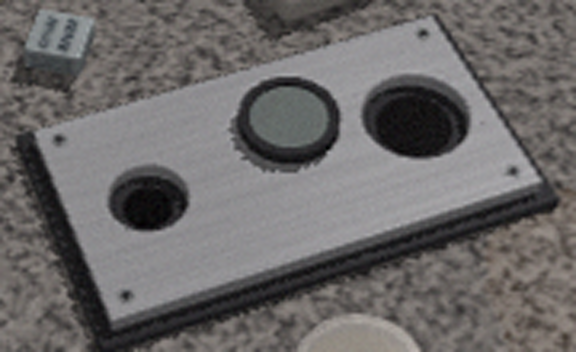

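```bash
cat >> h.py <<'E'
from scipy.spatial.transform import Rotation as Ro
def go(t,ang=None):
    o=get_obs(); R=Ro.from_quat(o['ee_rot']).as_matrix()
    d=R.T@(np.array(t)-o['position']); cur=np.arctan2(R[1,0],R[0,0])
    print("pos",np.round(o['position'],4),"xang",round(np.degrees(cur),2),"w",o['grip_width'],"F",np.round(o['ft_force'],1),"t",o['clock'])
    print("delta",np.round(d,4), "turn",None if ang is None else round(-(((ang-cur)+np.pi)%(2*np.pi)-np.pi)/np.pi,4))
E
python3 - <<'E'
from h import *
D=np.array([.522,-.0313]);L=np.array([.5688,-.074]);u=(L-D)/np.linalg.norm(L-D);print(u,np.linalg.norm(L-D))
a=np.arctan2(-u[1],-u[0]);go([*(D-.042*u),.10],a)
E
```

```text
[ 0.73872466 -0.67400733] 0.06335242694640826
pos [0.1749 0.5997 0.2306] xang 163.74 w 1.0013379380728287 F [ 1.   0.2 -1.5] t 0.1
delta [-0.4721 -0.4899  0.1313] turn 0.1451
```

```bash
python3 -m handwheel '[{"jaw":30,"delta_pos":[-0.27,-0.28,0.02],"turn":0.1451},{"jaw":30,"delta_pos":[-0.27,-0.28,0.02],"turn":0.1451},{"jaw":30,"delta_pos":[-0.27,-0.28,0.02],"turn":0.1451},{"jaw":30,"delta_pos":[-0.27,-0.28,0.02],"turn":0.1451},{"jaw":30,"delta_pos":[-0.27,-0.28,0.02],"turn":0.1451},{"jaw":30,"delta_pos":[-0.27,-0.28,0.02],"turn":0.1451},{"jaw":30,"delta_pos":[-0.4721,-0.4899,0.11],"turn":0.1451},{"jaw":30,"delta_pos":[-0.4721,-0.4899,0.11],"turn":0.1451},{"jaw":30,"delta_pos":[-0.4721,-0.4899,0.11],"turn":0.1451},{"jaw":30,"delta_pos":[-0.4721,-0.4899,0.11],"turn":0.1451}]' 20
python3 - <<'E'
from h import *
D=np.array([.522,-.0313]);L=np.array([.5688,-.074]);u=(L-D)/np.linalg.norm(L-D)
a=np.arctan2(-u[1],-u[0]);go([*(D-.042*u),.10],a)
E
```

```text
clock: 0.93
position: [0.3668, 0.233, 0.1813]
ee_rot: [0.361, 0.932, 0.0, -0.0]
ft_force: [0.3, 0.9, 0.1]
grip_width: 0.348
pos [0.3668 0.233  0.1813] xang 137.62 w 0.34813093511891446 F [0.3 0.9 0.1] t 0.9333
delta [-0.2508 -0.0907  0.0812] turn 0.0
```

```bash
python3 -m handwheel '[{"jaw":30,"delta_pos":[-0.2508,-0.0907,0.08],"turn":0},{"jaw":30,"delta_pos":[-0.2508,-0.0907,0.08],"turn":0},{"jaw":30,"delta_pos":[-0.2508,-0.0907,0.08],"turn":0},{"jaw":30,"delta_pos":[-0.2508,-0.0907,0.08],"turn":0},{"jaw":30,"delta_pos":[-0.2508,-0.0907,0.08],"turn":0},{"jaw":30,"delta_pos":[-0.2508,-0.0907,0.08],"turn":0},{"jaw":30,"delta_pos":[-0.2508,-0.0907,0.08],"turn":0},{"jaw":30,"delta_pos":[-0.2508,-0.0907,0.08],"turn":0},{"jaw":30,"delta_pos":[-0.2508,-0.0907,0.08],"turn":0},{"jaw":30,"delta_pos":[-0.2508,-0.0907,0.08],"turn":0}]'
python3 - <<'E'
from h import *
D=np.array([.522,-.0313]);L=np.array([.5688,-.074]);u=(L-D)/np.linalg.norm(L-D)
a=np.arctan2(-u[1],-u[0]);go([*(D-.042*u),.022],a)
c=calibration("wrist");im=camera("wrist");cv2.imwrite("pics/w1.png",im[:,:,::-1]);print(c)
E
```

```text
clock: 1.77
position: [0.4903, -0.0005, 0.1016]
ee_rot: [0.361, 0.932, -0.0, -0.0]
ft_force: [-0.9, 0.7, 0.5]
grip_width: 0.347
pos [ 0.4903 -0.0005  0.1016] xang 137.64 w 0.34723866114430496 F [-0.9  0.7  0.5] t 1.7667
delta [-0.0022 -0.0014  0.0796] turn 0.0001
{'mtx': array([[398.39406361,   0.        , 318.38862762],
       [  0.        , 398.39406361, 238.806934  ],
       [  0.        ,   0.        ,   1.        ]]), 'dist_coeffs': array([-0.0439148,  0.       ,  0.       ,  0.       ,  0.       ]), 'rvec': array([-2.59293511, -1.14425626, -0.18884517]), 'tvec': array([-0.33111646, -0.34216599,  0.14054498])}
```

View pics/w1.png

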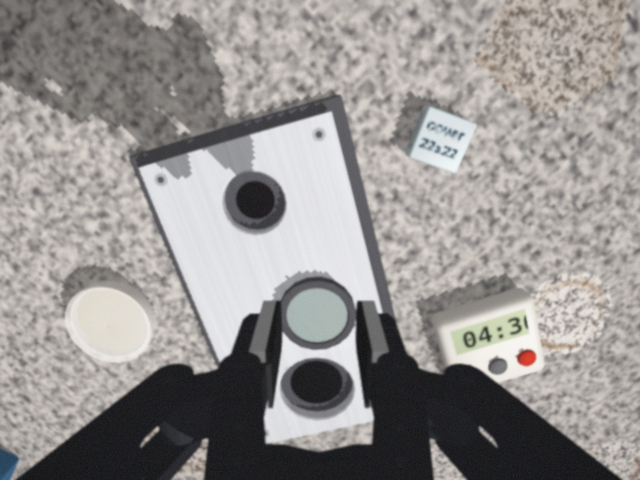

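The wrist view shows the disc at (317,313), the large recess at (317,385) partly between the fingers, and the small one at (255,200). I'll cross-check their positions from here.

Run:
```python
from h import *
im=cv2.imread("pics/w1.png");c=dict(calibration("wrist"))
hsv=cv2.cvtColor(im,cv2.COLOR_BGR2HSV)
m=cv2.inRange(im,(110,110,90),(190,190,175));mm=np.zeros_like(m);mm[275:355,275:360]=m[275:355,275:360]
mm=cv2.morphologyEx(((hsv[...,1]>20)*mm).astype(np.uint8),cv2.MORPH_OPEN,np.ones((5,5)))
cs,_=cv2.findContours(mm,0,1);k=max(cs,key=cv2.contourArea);e=cv2.fitEllipse(k);print(e)
print(circ(ray("wrist",k,.021,c)),circ(ray("wrist",k,.02,c)))
g=cv2.cvtColor(im,cv2.COLOR_BGR2GRAY)
s=np.zeros_like(g);s[165:240,215:295]=(g[165:240,215:295]<120)
cs,_=cv2.findContours(s,0,1);k=max(cs,key=cv2.contourArea);print(cv2.fitEllipse(k),circ(ray("wrist",k,.014,c)))
print(ray("wrist",[[282,385],[353,385],[317,418]],.014,c))
# tool point projection
R=c
for p in [(0.4903,-.0005,.1016)]:
  print(cv2.projectPoints(np.array([p]),c['rvec'],c['tvec'],c['mtx'],c['dist_coeffs'])[0])
```

```text
Traceback (most recent call last):
ValueError: max() iterable argument is empty
```

Run:
```python
from h import *
im=cv2.imread("pics/w1.png");c=dict(calibration("wrist"))
print(im[313,317])
g=cv2.cvtColor(im,cv2.COLOR_BGR2GRAY)
def blob(m,x0,y0,x1,y1,z):
    s=np.zeros_like(g);s[y0:y1,x0:x1]=m[y0:y1,x0:x1]
    cs,_=cv2.findContours(s,0,1);k=max(cs,key=cv2.contourArea);print(np.round(cv2.fitEllipse(k)[0],1),circ(ray("wrist",k,z,c)))
d=np.abs(im.astype(int)-im[313,317]).max(2)<25
blob(d.astype(np.uint8),275,275,360,355,.021)
blob((g<120).astype(np.uint8),215,165,295,240,.014)
P=ray("wrist",[[281,385],[354,385],[317,419]],.014,c);print(P,circ(P))
print(cv2.projectPoints(np.array([(0.4903,-.0005,.1016)]),c['rvec'],c['tvec'],c['mtx'],c['dist_coeffs'])[0])
```

```text
[180 184 171]
[316.4 314.6] (array([ 0.52201463, -0.02902513]), np.float64(0.03698164756958299))
[254.5 200.8] (array([ 0.4441943 , -0.00749361]), np.float64(0.034890125772467064))
[[ 0.54926477 -0.08760297  0.014     ]
 [ 0.58370869 -0.04975274  0.014     ]
 [ 0.588619   -0.0893518   0.014     ]] (array([ 0.56969212, -0.07159478]), np.float64(0.05190525365833055))
[[[314.64229659 322.59886968]]]
```

```bash
python3 -m handwheel '[{"jaw":30,"delta_pos":[0,0,0.03],"turn":0},{"jaw":30,"delta_pos":[0,0,0.055],"turn":0},{"jaw":30,"delta_pos":[0,0,0.07],"turn":0},{"jaw":30,"delta_pos":[0,0,0.078],"turn":0},{"jaw":30,"delta_pos":[0,0,0.08],"turn":0},{"jaw":30,"delta_pos":[0,0,0.08],"turn":0},{"jaw":30,"delta_pos":[0,0,0.08],"turn":0}]'
python3 - <<'E'
from h import *
go([.4903,-.0005,.015])
c=calibration("wrist");im=camera("wrist");cv2.imwrite("pics/w2.png",im[:,:,::-1])
im=camera("scene");cv2.imwrite("pics/s2.png",cv2.resize(im[200:360,240:450,::-1],None,fx=3.5,fy=3.5))
E
```

```text
clock: 2.4
position: [0.4913, -0.0006, 0.0228]
ee_rot: [0.361, 0.932, 0.001, 0.001]
ft_force: [0.9, 0.4, 0.6]
grip_width: 0.351
pos [ 0.4913 -0.0006  0.0228] xang 137.65 w 0.35057969921340976 F [0.9 0.4 0.6] t 2.4
delta [ 0.0008 -0.0006  0.0078] turn None
```

View pics/w2.png

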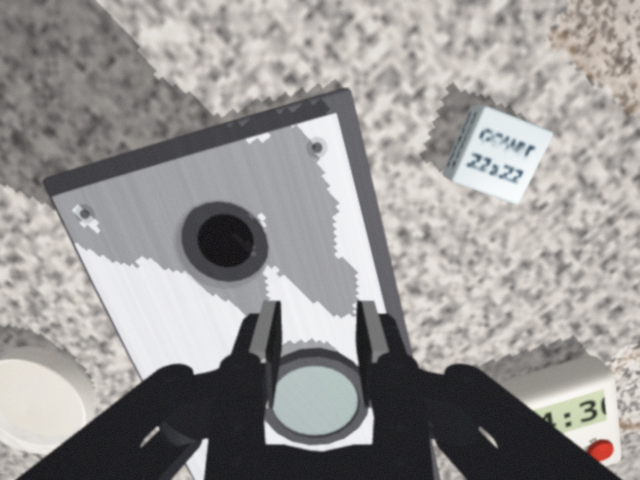

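View pics/s2.png

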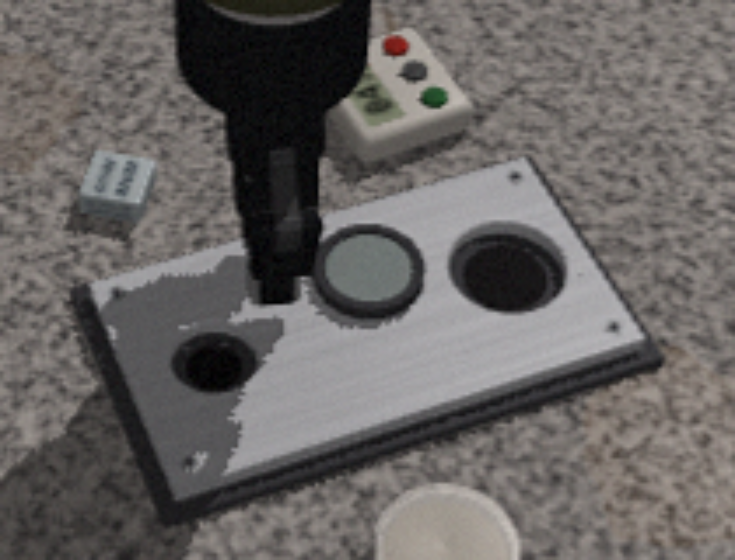

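The tips are behind the disc and centred on it: in the wrist view the disc is at (315,400) and the jaws at column 320. I'll lower slowly and watch the force.

```bash
python3 -m handwheel '[{"jaw":30,"delta_pos":[0,0,0.003],"turn":0},{"jaw":30,"delta_pos":[0,0,0.006],"turn":0},{"jaw":30,"delta_pos":[0,0,0.007],"turn":0},{"jaw":30,"delta_pos":[0,0,0.007],"turn":0}]'
python3 - <<'E'
from h import *
go([.4903,-.0005,.015])
im=camera("scene");cv2.imwrite("pics/s3.png",cv2.resize(im[230:310,280:400,::-1],None,fx=6,fy=6))
E
```

```text
clock: 2.83
position: [0.4904, -0.0011, 0.0145]
ee_rot: [0.361, 0.932, -0.0, -0.0]
ft_force: [-0.1, 0.3, 1.0]
grip_width: 0.353
pos [ 0.4904 -0.0011  0.0145] xang 137.62 w 0.35345355188316574 F [-0.1  0.3  1. ] t 2.8333
delta [ 0.0005  0.0003 -0.0005] turn None
```

View pics/s3.png

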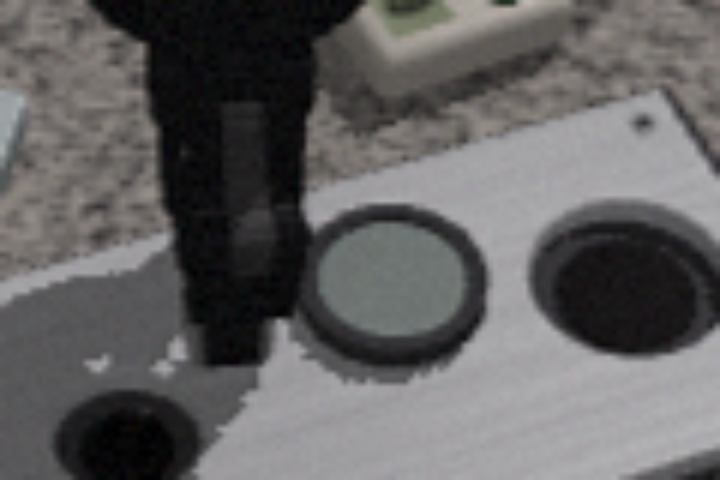

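```bash
python3 -m handwheel '[{"jaw":30,"delta_pos":[-0.004,0,0],"turn":0},{"jaw":30,"delta_pos":[-0.008,0,0],"turn":0},{"jaw":30,"delta_pos":[-0.012,0,0],"turn":0},{"jaw":30,"delta_pos":[-0.016,0,0],"turn":0},{"jaw":30,"delta_pos":[-0.020,0,0],"turn":0},{"jaw":30,"delta_pos":[-0.024,0,0],"turn":0},{"jaw":30,"delta_pos":[-0.028,0,0],"turn":0},{"jaw":30,"delta_pos":[-0.032,0,0],"turn":0},{"jaw":30,"delta_pos":[-0.036,0,0],"turn":0},{"jaw":30,"delta_pos":[-0.038,0,0],"turn":0}]'
python3 - <<'E'
from h import *
L=np.array([.569,-.0735]);go([*L,.0145])
im=camera("scene");cv2.imwrite("pics/s4.png",cv2.resize(im[230:310,300:420,::-1],None,fx=6,fy=6))
im=camera("top");cv2.imwrite("pics/t4.png",cv2.resize(im[190:370,290:470,::-1],None,fx=3,fy=3))
E
```

```text
clock: 3.72
position: [0.5192, -0.0272, 0.0148]
ee_rot: [0.362, 0.932, -0.0, 0.0]
ft_force: [-0.7, 0.3, 0.7]
grip_width: 0.35
pos [ 0.5192 -0.0272  0.0148] xang 137.6 w 0.3496688824432212 F [-0.7  0.3  0.7] t 3.7167
delta [-0.068  -0.0006  0.0003] turn None
```

View pics/s4.png

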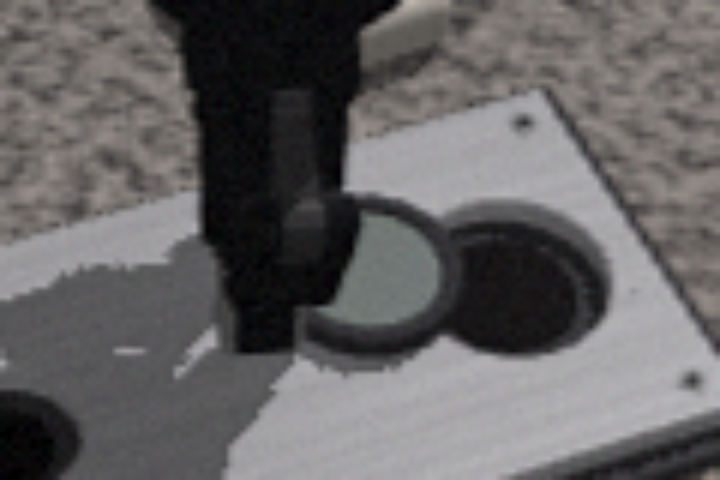

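View pics/t4.png

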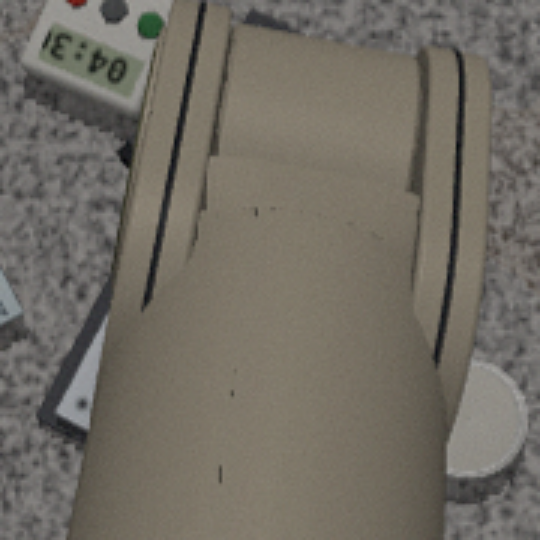

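The push is working: the disc's front edge is now over the larger recess. The top view is blocked by the arm. I'll continue more slowly.

```bash
python3 -m handwheel '[{"jaw":30,"delta_pos":[-0.003,0,0],"turn":0},{"jaw":30,"delta_pos":[-0.006,0,0],"turn":0},{"jaw":30,"delta_pos":[-0.009,0,0],"turn":0},{"jaw":30,"delta_pos":[-0.012,0,0],"turn":0},{"jaw":30,"delta_pos":[-0.015,0,0],"turn":0},{"jaw":30,"delta_pos":[-0.018,0,0],"turn":0},{"jaw":30,"delta_pos":[-0.021,0,0],"turn":0},{"jaw":30,"delta_pos":[-0.024,0,0],"turn":0},{"jaw":30,"delta_pos":[-0.027,0,0],"turn":0},{"jaw":30,"delta_pos":[-0.027,0,0],"turn":0}]'
python3 - <<'E'
from h import *
L=np.array([.569,-.0735]);go([*L,.0145])
im=camera("scene");cv2.imwrite("pics/s5.png",cv2.resize(im[230:310,300:420,::-1],None,fx=6,fy=6))
im=camera("wrist");cv2.imwrite("pics/w5.png",im[:,:,::-1])
E
```

```text
clock: 4.65
position: [0.5391, -0.0454, 0.0148]
ee_rot: [0.362, 0.932, -0.0, 0.0]
ft_force: [0.5, -0.2, 0.6]
grip_width: 0.352
pos [ 0.5391 -0.0454  0.0148] xang 137.59 w 0.3518393099478492 F [ 0.5 -0.2  0.6] t 4.65
delta [-0.041  -0.0006  0.0004] turn None
```

View pics/s5.png

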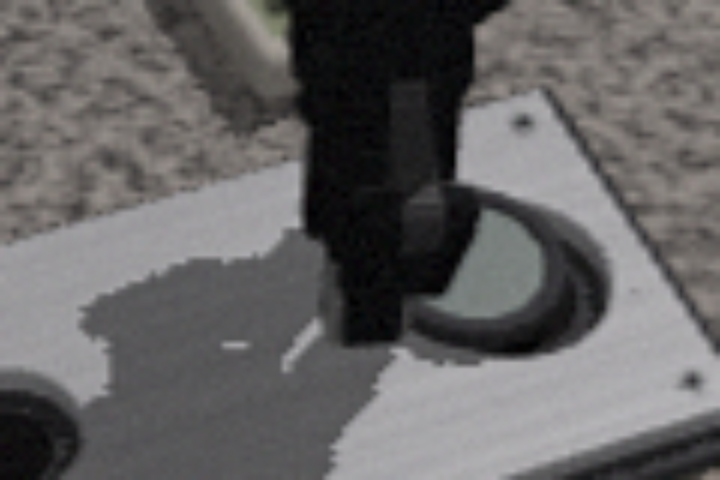

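View pics/w5.png

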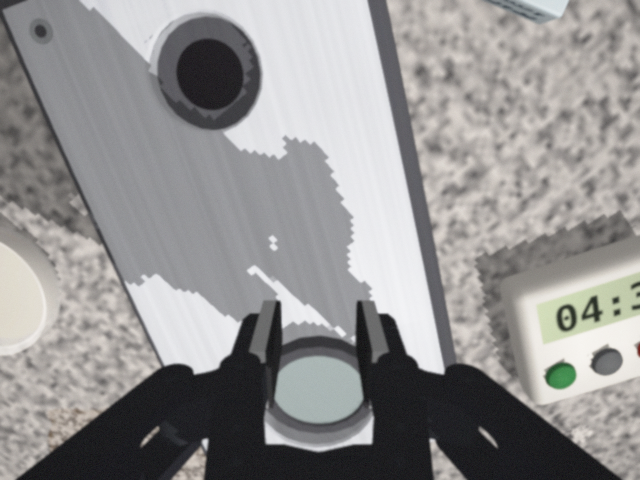

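The disc mostly overlaps the recess and is centred between the fingers. About 10 mm is left, so I'll use 1.5 mm steps.

```bash
python3 -m handwheel '[{"jaw":30,"delta_pos":[-0.0015,0,0],"turn":0},{"jaw":30,"delta_pos":[-0.003,0,0],"turn":0},{"jaw":30,"delta_pos":[-0.0045,0,0],"turn":0},{"jaw":30,"delta_pos":[-0.006,0,0],"turn":0},{"jaw":30,"delta_pos":[-0.0075,0,0],"turn":0},{"jaw":30,"delta_pos":[-0.0085,0,0],"turn":0},{"jaw":30,"delta_pos":[-0.0085,0,0],"turn":0}]'
python3 - <<'E'
from h import *
L=np.array([.569,-.0735]);go([*L,.0145])
im=camera("scene");cv2.imwrite("pics/s6.png",cv2.resize(im[230:310,300:420,::-1],None,fx=6,fy=6))
im=camera("wrist");cv2.imwrite("pics/w6.png",im[:,:,::-1])
E
```

```text
clock: 5.33
position: [0.5452, -0.0508, 0.0148]
ee_rot: [0.362, 0.932, 0.0, 0.0]
ft_force: [0.3, 0.0, 0.3]
grip_width: 0.352
pos [ 0.5452 -0.0508  0.0148] xang 137.61 w 0.3515666726884136 F [0.3 0.  0.3] t 5.3333
delta [-0.0329 -0.0007  0.0003] turn None
```

View pics/s6.png

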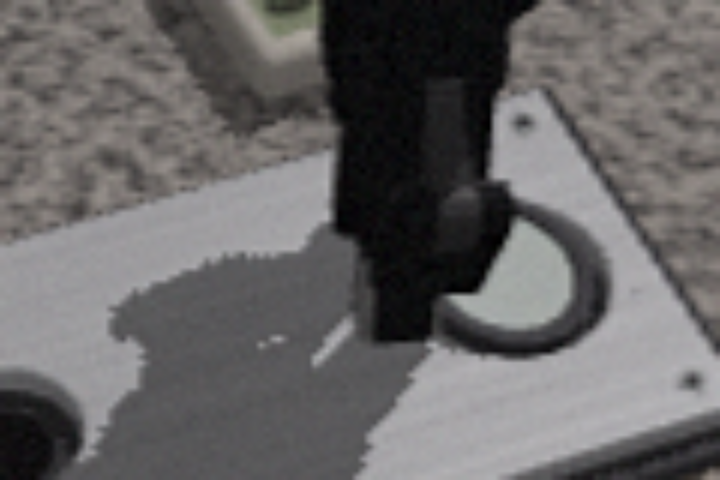

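View pics/w6.png

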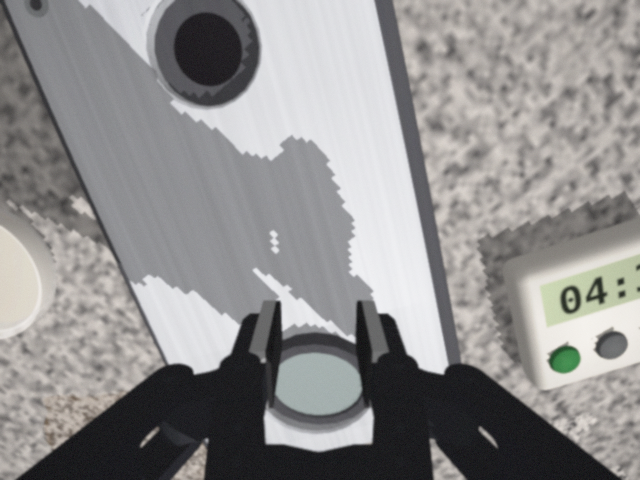

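The pane's shading has changed, so the front edge has dropped and the disc is tilted. A few more millimetres should do it.

```bash
python3 -m handwheel '[{"jaw":30,"delta_pos":[-0.001,0,0],"turn":0},{"jaw":30,"delta_pos":[-0.002,0,0],"turn":0},{"jaw":30,"delta_pos":[-0.003,0,0],"turn":0},{"jaw":30,"delta_pos":[-0.003,0,0],"turn":0}]'
python3 - <<'E'
from h import *
L=np.array([.569,-.0735]);go([*L,.0145])
im=camera("scene");cv2.imwrite("pics/s7.png",cv2.resize(im[230:310,300:420,::-1],None,fx=6,fy=6))
im=camera("wrist");cv2.imwrite("pics/w7.png",im[:,:,::-1])
E
```

```text
clock: 5.77
position: [0.5474, -0.0528, 0.0148]
ee_rot: [0.361, 0.932, 0.0, 0.0]
ft_force: [-0.4, 0.1, 0.0]
grip_width: 0.349
pos [ 0.5474 -0.0528  0.0148] xang 137.62 w 0.3492040955448656 F [-0.4  0.1  0. ] t 5.7667
delta [-0.0299 -0.0007  0.0003] turn None
```

View pics/s7.png

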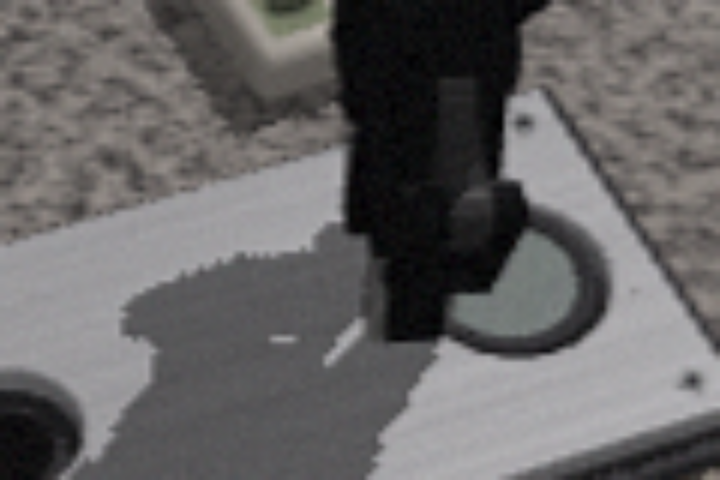

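View pics/w7.png

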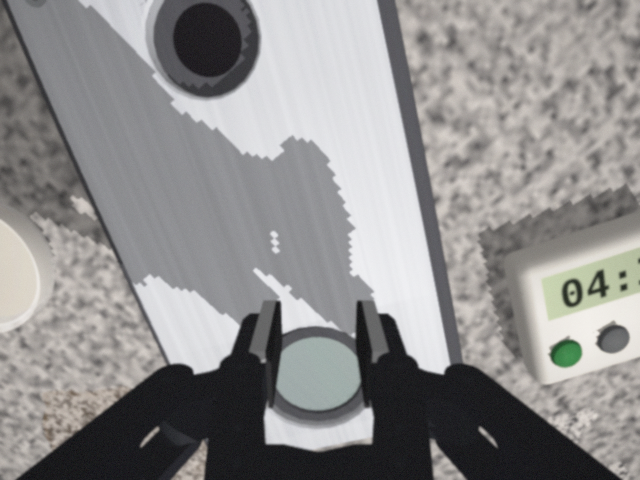

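The pane's shading has returned to flat and it looks seated. I'll back off, lift, and check with an unblocked view.

```bash
python3 -m handwheel '[{"jaw":30,"delta_pos":[0.005,0,0],"turn":0},{"jaw":30,"delta_pos":[0.012,0,0],"turn":0},{"jaw":30,"delta_pos":[0.015,0,-0.02],"turn":0},{"jaw":30,"delta_pos":[0.015,0,-0.05],"turn":0},{"jaw":30,"delta_pos":[0.03,0,-0.09],"turn":0},{"jaw":30,"delta_pos":[0.06,0.03,-0.12],"turn":0},{"jaw":30,"delta_pos":[0.1,0.06,-0.14],"turn":0},{"jaw":30,"delta_pos":[0.13,0.09,-0.15],"turn":0},{"jaw":30,"delta_pos":[0.16,0.12,-0.15],"turn":0},{"jaw":30,"delta_pos":[0.19,0.12,-0.15],"turn":0}]'
python3 - <<'E'
from h import *
go([.3,.2,.2])
im=camera("scene");cv2.imwrite("pics/s8.png",cv2.resize(im[190:390,240:450,::-1],None,fx=3,fy=3));cv2.imwrite("pics/s8f.png",im[:,:,::-1])
im=camera("top");cv2.imwrite("pics/t8f.png",im[:,:,::-1]);cv2.imwrite("pics/t8.png",cv2.resize(im[170:380,260:480,::-1],None,fx=2.8,fy=2.8))
E
```

```text
clock: 6.7
position: [0.4926, 0.1594, 0.1657]
ee_rot: [0.361, 0.933, 0.001, 0.001]
ft_force: [0.4, 1.1, -0.3]
grip_width: 0.35
pos [0.4926 0.1594 0.1657] xang 137.67 w 0.3495309205170586 F [ 0.4  1.1 -0.3] t 6.7
delta [ 0.1696 -0.0996 -0.0348] turn None
```

View pics/s8.png

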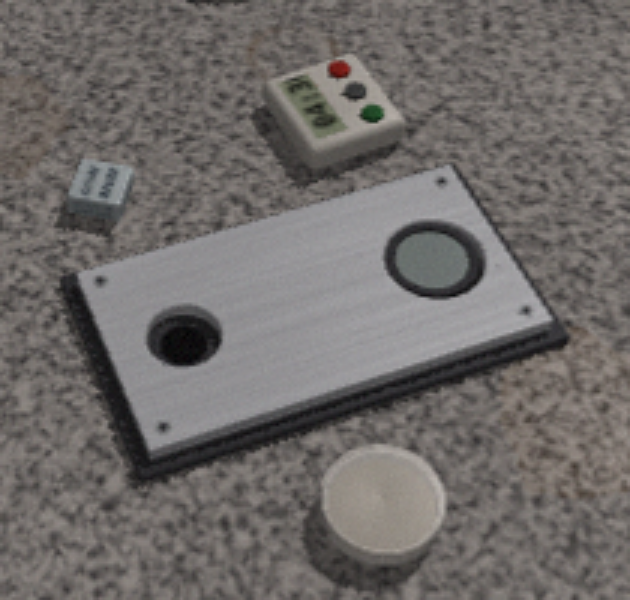

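View pics/t8.png

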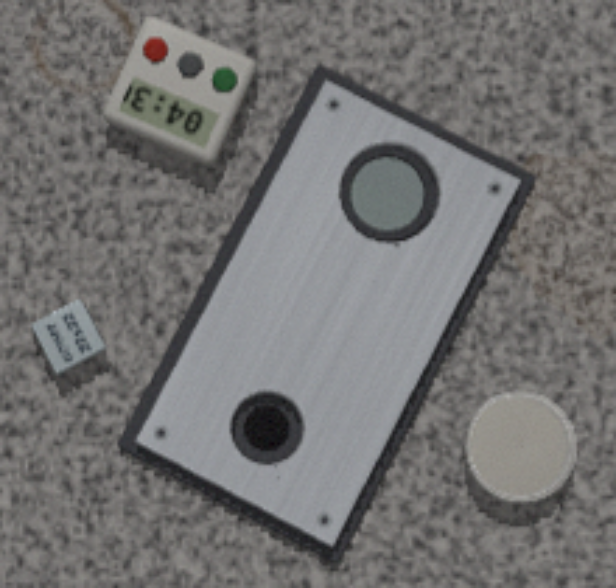

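Both views show the disc flat in the larger recess. One check that the bystanders haven't moved and the arm is still, then I'll hand in.

```bash
python3 -m handwheel '[{"jaw":30,"delta_pos":[0,0,0],"turn":0},{"jaw":30,"delta_pos":[0,0,0],"turn":0},{"jaw":30,"delta_pos":[0,0,0],"turn":0},{"jaw":30,"delta_pos":[0,0,0],"turn":0}]' | head -2
python3 - <<'E'
from h import *
a=cv2.imread("pics/top0.png").astype(float);b=cv2.imread("pics/t8f.png").astype(float)
for n,(x0,y0,x1,y1) in dict(petri=(424,308,468,352),timer=(295,175,352,230),box=(270,275,300,306),disc=(350,250,390,290)).items():
    p=[np.float32(cv2.cvtColor(i[y0:y1,x0:x1].astype(np.uint8),6)) for i in(a,b)]
    print(n,cv2.phaseCorrelate(*p), np.abs(p[0]-p[1]).mean())
g=cv2.cvtColor(b.astype(np.uint8),6)
s=np.zeros_like(g);s[225:252,385:414]=(g[225:252,385:414]>85)
cs,_=cv2.findContours(s,0,1);k=max(cs,key=cv2.contourArea);print(circ(ray("top",k,.013)))
print(np.abs(get_obs()['joint_velocities']).max())
hand_in()
E
```

```text
clock: 7.13
position: [0.4921, 0.155, 0.1642]
petri ((0.5230946514635235, 0.39576182936020743), 0.987420901781247) 3.1177685
timer ((0.033270763344624754, 0.1254675858783827), 0.9880956575605604) 2.9413078
box ((0.04035472372458493, 0.045827999479060466), 1.0062065035415193) 2.9430108
disc ((-1.5105997201859793, 0.16764417664883524), 0.1312599778175354) 40.76
(array([ 0.56727041, -0.07376498]), np.float64(0.03714701880065817))
0.0038845914809033746
the job is handed in; nothing more can be done
```

The filter disc is in the larger recess, and the job is handed in at about 7.1 s of the 35 s allowed. I pushed it there with the two fingertips set 30 mm apart, about 8 cm of finger travel in all, without gripping or lifting it. Then I backed the fingers off and raised the arm clear.

**Disc:** After the arm cleared, the scene and top views both show it lying flat, filling the larger recess. From the top image its centre is at (0.567, -0.074), within 2 mm of where I measured the recess, which is the calibration error. The flatness is judged by eye from the pictures.

**Forces:** The wrist readings I took between moves stayed at about 1 N, which is noise level.

**Bystanders:** The timer and box match their starting images to about 0.1 px. The petri dish match gave a 0.65 px shift (under 1 mm). I put that down to its plain surface, since its brightness change was at the same noise level as the other two, and the fingers stayed well away from it.

**Disagreement:** The wrist camera placed the plate and disc about 2 to 4 mm further along +y than the top camera did. Their relative positions agreed, so the push was not affected.

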